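# Switch the creasing machine on with its flat key

## Robot

A 6-joint arm with a two-finger parallel gripper is mounted at the origin on the work surface. World frame = base frame: x ahead of the robot, y to its left, z up, the work surface at z = 0. Lengths are in m, angles in rad, forces in N, time in s.
With the tool pointing down it reaches from about 0.35 to 0.975 m from the base axis. Payload 4.9 kg.
Tool frame: the origin (TCP) lies at the very end of the fingers, on their centre line; the grasp point (between the pads) lies 19 mm behind it; z points along the fingers, y is the direction in which the jaws open and shut (so a half turn about z gives the same grasp; the last joint's range is limited). The gripper opens to 85 mm and grips with 20 to 120 N. Pads are 22 mm wide; open, the fingers measure 114 mm over their backs; the gripper's body (76 mm by 85 mm) begins 54 mm behind the grasp point. The pads swing forward as they close: fully open they stand 13 mm farther back than shut.
Start: joints at [1.088, 0.053, 1.613, -0, 1.476, -0.119], TCP at [0.222, 0.584, 0.231] pointing down, gripper open.
Joint ranges: [-3.01, 3.01], [-1.01, 2.22], [0.06, 2.58], [-1.02, 4.17], [0.09, 2.62], [-3.14, 3.14]. Speed limits (rad/s): [2.57, 2.57, 3.14, 3.14, 3.14, 3.14].

## Interface

Orientations are given as a rotation vector (axis times angle).
In Python, from station import ctrl gives the robot as it stands.
- The arm moves only by the tool step_arm, never from a script. Its argument "moves" is a list of rows, each a list of 5 numbers: the opening, from 0 (shut) to 1 (fully open), then the shift along the world's x, y, z in m, then the turn about the world's z in degrees. A call has 1 to 20 rows; each row shifts and turns the pose as measured when the row begins; what a row does not reach is not made up. A row lasts 1/8 s, in which the tool goes at most 62.5 mm and 10.7 degrees, less where a joint would pass 70% of its speed; a pose out of reach is approached as far as the arm can. A call is refused whole if a number of a shift passes 0.0625 or a number of a turn 10.7, either way. A call with a gripper value outside its range is refused whole. The fingers move at their own pace and stop on an object; "newtons" is the grip in N (left out, the last holds). Time passes only in rows, so rows that do not move let the fingers close. It gives the time, the measured TCP pose, the force and the opening at its end, in the units of the state.
- ctrl.get_obs(): the state, without advancing time (a new reading comes with each control period).
- ctrl.get_image(name): name is "side" or "top" or "wrist"; returns a dict with "color" (384x512x3 uint8, red, green, blue), "camera_matrix" (3x3 intrinsics, pixels), "k1" (the pictures are not rectified: a ray, as slopes to the right and down, at radius r is drawn at 1 + k1 r^2 times it, then the intrinsics apply), "R" (3x3) and "t" (3): a world point X has camera coordinates R X + t; the wrist camera has in their place "T_tool_cam" (4x4, takes a point from camera to tool coordinates, whose origin is the TCP and whose axes are the flange's). Camera axes: x right, y down, z forward; pixel columns grow to the right and rows downward; lengths in m; the calibration is good to about 2 mm. A picture is of the moment at which its call begins: read the wrist's pose just before it. There is no depth.
- ctrl.finish_job(): hands the job in, once; it reports no verdict.
Trained networks look in a picture, given as the dict that the camera call returned (one of the last four; its "shot" number tells which), for a name from the list of things; names that differ only in an ending like _2 or _b are one class to them, and where a whole thing is asked for, a point or a joint stands for the part that bears it (a point fixed in the world has none). Each returns a list of dicts, best first, with "p" (0 to 1); they miss things now and then, are a little off and sometimes report something else, mostly with a low value. They report only what shows in the picture. A call takes as long as a camera call.
- ctrl.spot_in(picture, query): "bbox" ([left, top, right, bottom] in pixels, round what is visible of it).
The state is a dict: "t": time; "q": joint angles; "dq": joint speeds; "effort": joint torques, N m; "tool_pos": TCP position; "tool_rot": TCP orientation; "contact_force": force on the tool from outside, world axes, zero at the start; "wrist_torque": the same for the moment, N m; "opening": finger opening in m.
Only numpy, scipy, OpenCV 4.12 (cv2) and the standard library are available. Lean on these libraries where they do the work, as an engineer would, in place of code of your own. Each camera call takes 0.05 s, during which the arm holds its last target.

## Task

Swing the keyhole cover on the white key-switch console right aside, until it stops. Take the key with the wide flat handle out of the wooden key stand, push it fully home in the key cylinder, then turn it clockwise (seen from above) to its stop and leave it there, let go of. Leave the other two keys, the glue jar and the stapler where they are.

Things in the scene. Friction and masses are not known exactly. Their poses are not given: they have to be found in the camera images.
- console: Fixed white box, 170 (x) by 190 (y) by 60 mm high; origin: centre of its underside. On top, in its frame: key cylinder at x 0, y -35 mm; cover's pivot post (18 mm thick, to 106 mm above the bench) at x 0, y +30; a 16 mm steel shaft along y at x +65, held by bearing blocks 34 by 24 mm at y -75 and +75, tops 111 mm above the bench.
- cover_pivot (a point): Point on the cover's vertical pivot axis, 128 mm above the bench (the level at which the cover's knob is gripped). Fixed to the console.
- cover_knob (a point): On the axis of the cover's upright black knob (18 mm across, 32 tall), 9 mm below its top and 23 mm above the cover plate, 65 mm from the pivot. The cover: a 5 mm aluminium plate with a 50 mm round end just over the key cylinder, its top 105 mm above the bench.
- cover (a joint): Swing of the cover about its pivot, clockwise from above: 0 = over the key cylinder (knob on the cylinder's axis), 1.9 rad = fully aside, at its stop. The knob goes first towards the console's -x side, then round. Friction about 1.2 N at the knob; it stays where it is left. Starts at 0 to 0.2.
- lock_mouth (a point): Centre of the top face of the key cylinder, an upright aluminium barrel 44 mm across and 37 mm tall, this face 97 mm above the bench. A straight slot 18 by 10 mm, 31 mm deep or a little more, opens in it: long side along this point's x axis, short side along y; z up. It turns with the cylinder.
- lock (a joint): Turn of the key cylinder, clockwise from above: 0 = slot along the console's x axis, 1.5 rad = at its stop (on). Starts at 0 to 0.5. Friction about 0.08 N m; it stays where left. The key has about 0.12 rad of play in the slot, so turn the key a little beyond, until the cylinder is felt or seen at its stop.
- flat_key_mid (a point): Half-way up the wanted key, 76 mm tall, 0.12 kg, standing shank down (z up) in any of the three holes, turned any way. Flat shank 16 (x) by 8 (y) by 30 mm, tapered tip 38 mm below this point; collar 30 mm across, 6 thick, underside 8 below; flat black handle 56 (x) by 12 (y) by 40 mm, middle 18 above. A half turn about z makes no difference. Home: collar rests on the cylinder's face.
- round_key_mid (a point): Half-way up another key, 76 mm tall: black round handle 34 mm across and 40 mm tall, same collar, round shank. Stands in the stand; leave it.
- square_key_mid (a point): Half-way up another key, 76 mm tall: black square handle 24 by 24 by 40 mm, same collar, square shank. Stands in the stand; leave it.
- stand: Fixed wooden key stand, 60 (x) by 210 (y) by 40 mm high. Origin: centre of its underside. Three round upright holes 20 mm across and 34 mm deep at y -70, 0 and +70 mm; a key's shank hangs loose in its hole with the collar on the stand's top. Console and stand may be on either side of the robot.
- glue_jar: Loose upright jar, 60 mm across, 100 mm tall. Origin: centre of its underside. Leave it.
- stapler: Loose desk stapler, 150 (x) by 34 by 57 mm high. Origin: centre of its underside. Leave it.

How it is judged:
By the outcome, as a careful person would: the job done as asked, in the order asked, and still so for the second after the job is handed in, with the robot touching nothing.
It also fails if it takes over 58 s, if anything falls off the work surface, if the arm or the gripper's body presses on something with over 40 N, if the wrist force passes 120 N, or if a joint passes its speed limit or range.

## Working session

There is one attempt and no reset: what is moved stays moved. The work goes in short steps, Python scripts to look and compute and a tool call to move; the robot and the scene stay as the last step left them, time stands still between calls to the robot, and variables do not carry over. Pictures are saved under pics/ and viewed, and the job is handed in when it is done.

Besides the shell and the picture viewer there is one more tool, called after "Emit:" by a JSON object that holds its "op" and its "data". step_arm: Moves the arm, as the interface text tells. Its arguments: {"type":"object","properties":{"moves":{"type":"array","items":{"type":"array","items":{"type":"number"}}},"newtons":{"type":"number"}},"required":["moves"]}

```bash
ls; mkdir -p pics; cat > h.py <<'E'
import numpy as np, cv2
from scipy.spatial.transform import Rotation as Rn
from station import ctrl
def save(p,n): cv2.imwrite('pics/'+n+'.png',cv2.cvtColor(p['color'],cv2.COLOR_RGB2BGR))
def ext(p,obs=None):
    if 'R' in p: return np.array(p['R']),np.array(p['t']).ravel()
    T=np.eye(4);T[:3,:3]=Rn.from_rotvec(obs['tool_rot']).as_matrix();T[:3,3]=obs['tool_pos']
    W=np.linalg.inv(T@np.array(p['T_tool_cam'])); return W[:3,:3],W[:3,3]
def proj(p,X,obs=None):
    R,t=ext(p,obs);c=np.atleast_2d(X)@R.T+t;s=c[:,:2]/c[:,2:];s=s*(1+p['k1']*(s**2).sum(1,keepdims=True))
    K=np.array(p['camera_matrix']);return s@K[:2,:2].T+K[:2,2]
def ray(p,uv,obs=None):
    K=np.array(p['camera_matrix']);d=(np.atleast_2d(uv)-K[:2,2])@np.linalg.inv(K[:2,:2]).T;s=d.copy()
    for _ in range(30): s=d/(1+p['k1']*(s**2).sum(1,keepdims=True))
    R,t=ext(p,obs);D=np.c_[s,np.ones(len(s))]@R;return -R.T@t,D
def atz(p,uv,z,obs=None):
    o,D=ray(p,uv,obs);return o+D*((z-o[2])/D[:,2:])
E
python3 - <<'E'
from h import *
o=ctrl.get_obs();print({k:np.round(v,3) for k,v in o.items()})
for n in ['top','side','wrist']:
    o=ctrl.get_obs();p=ctrl.get_image(n);save(p,n+'0');print(n,p['k1'],p['shot'],np.round(p['camera_matrix'],1).tolist())
    if 'R' in p: print(np.round(-np.array(p['R']).T@np.array(p['t']).ravel(),3))
    else: print(np.round(p['T_tool_cam'],3).tolist())
    for q in ['console','cover_knob','lock_mouth','flat_key_mid','round_key_mid','square_key_mid','stand','glue_jar','stapler','cover']:
        print(n,q,[(np.round(d['bbox']).tolist(),round(d['p'],2)) for d in ctrl.spot_in(p,q)][:3])
E
```

```text
pics
{'t': np.float64(0.0), 'q': array([ 1.088,  0.053,  1.614, -0.   ,  1.476, -0.119]), 'dq': array([-0.   ,  0.001,  0.001, -0.001,  0.002, -0.001]), 'effort': array([ 0.0000e+00, -3.9370e+01, -3.7017e+01, -0.0000e+00,  7.0000e-03,
        0.0000e+00]), 'tool_pos': array([0.222, 0.584, 0.23 ]), 'tool_rot': array([-5.680e-01, -3.089e+00,  3.000e-03]), 'contact_force': array([-0.275,  0.278, -0.682]), 'wrist_torque': array([-0.001,  0.002, -0.014]), 'opening': np.float64(0.085)}
top 0.03774657067743147 1 [[360.4, 0.0, 254.9], [0.0, 360.4, 192.1], [0.0, 0.0, 1.0]]
[0.442 0.002 0.823]
top console [([319.0, 172.0, 428.0, 273.0], 0.9)]
top cover_knob [([360.0, 207.0, 412.0, 230.0], 0.98)]
top lock_mouth [([359.0, 206.0, 412.0, 231.0], 0.65)]
top flat_key_mid [([147.0, 197.0, 167.0, 225.0], 0.88)]
top round_key_mid [([113.0, 207.0, 134.0, 226.0], 0.81), ([363.0, 207.0, 410.0, 230.0], 0.62)]
top square_key_mid [([178.0, 199.0, 195.0, 215.0], 0.45)]
top stand [([110.0, 195.0, 210.0, 235.0], 0.86), ([320.0, 172.0, 430.0, 271.0], 0.44), ([258.0, 134.0, 270.0, 202.0], 0.21)]
top glue_jar [([2
[... 473 characters left out ...]
d_key_mid [([205.0, 128.0, 221.0, 143.0], 0.47)]
side square_key_mid [([226.0, 153.0, 237.0, 174.0], 0.6)]
side stand [([198.0, 140.0, 252.0, 194.0], 0.92)]
side glue_jar [([206.0, 190.0, 235.0, 243.0], 0.78)]
side stapler [([249.0, 202.0, 324.0, 236.0], 0.63)]
side cover [([236.0, 271.0, 278.0, 326.0], 0.96)]
wrist -0.027195804017541434 3 [[267.7, 0.0, 257.4], [0.0, 267.7, 198.3], [0.0, 0.0, 1.0]]
[[0.001, -0.954, -0.3, 0.077], [1.0, 0.001, -0.0, 0.001], [0.0, -0.3, 0.954, -0.143], [0.0, 0.0, 0.0, 1.0]]
wrist console []
wrist cover_knob []
wrist lock_mouth []
wrist flat_key_mid []
wrist round_key_mid []
wrist square_key_mid []
wrist stand []
wrist glue_jar []
wrist stapler []
wrist cover []
```

```bash
python3 - <<'E'
import cv2
for n,(x0,y0,x1,y1) in {'top0':(300,150,450,290),'side0':(170,220,350,384)}.items():
    a=cv2.imread(f'pics/{n}.png');c=a[y0:y1,x0:x1];s=min(800/(x1-x0),600/(y1-y0));cv2.imwrite(f'pics/{n}c.png',cv2.resize(c,None,fx=s,fy=s,interpolation=cv2.INTER_CUBIC));print(n,s)
a=cv2.imread('pics/top0.png');c=a[170:260,95:225];cv2.imwrite('pics/top0k.png',cv2.resize(c,None,fx=6,fy=6,interpolation=cv2.INTER_CUBIC))
E
```

```text
top0 4.285714285714286
side0 3.658536585365854
```

View pics/top0.png

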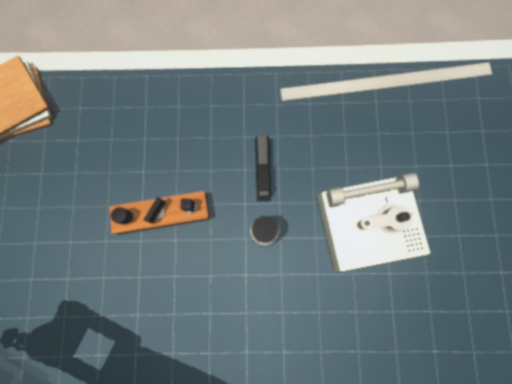

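View pics/side0.png

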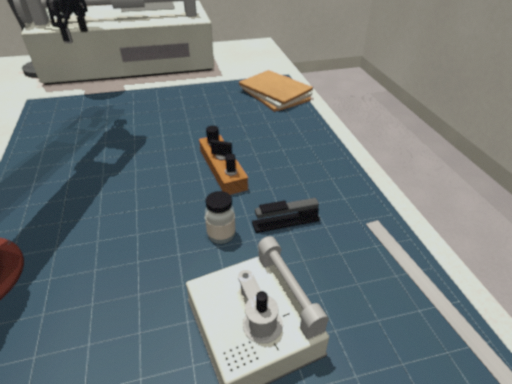

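View pics/top0c.png

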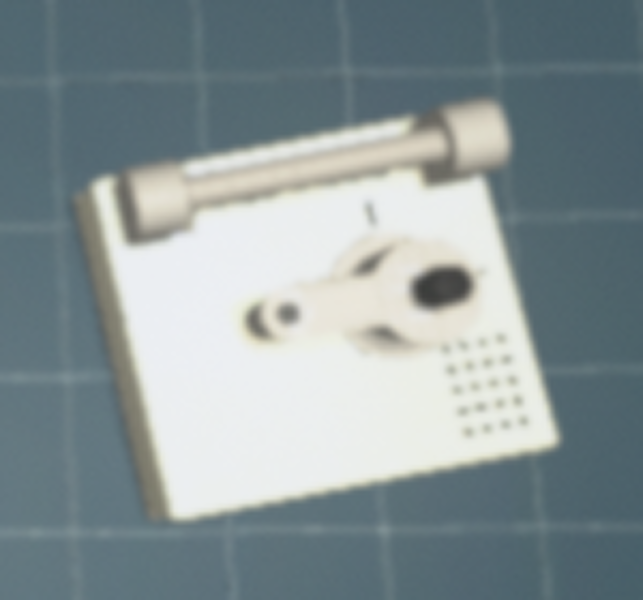

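View pics/side0c.png

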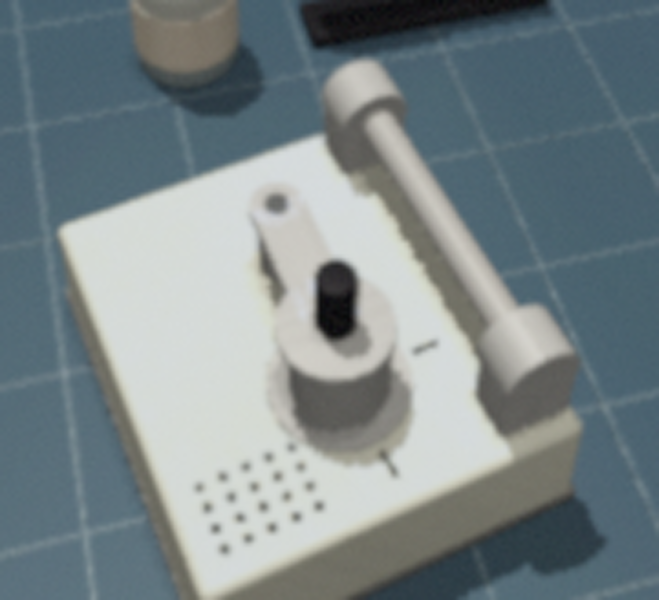

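View pics/top0k.png

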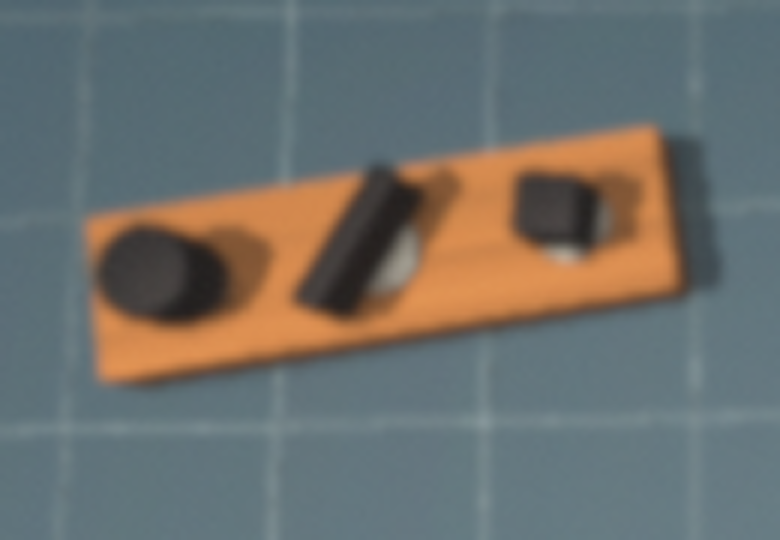

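```bash
cat > fit.py <<'E'
from h import *
from scipy.optimize import least_squares
T=ctrl.get_image('top');S=ctrl.get_image('side')
tc=lambda u,v:(300+u/4.2857,150+v/4.2857)
sc=lambda u,v:(170+u/3.6585,220+v/3.6585)
tk=lambda u,v:(95+u/6,170+v/6)
con=[(T,tc(172,520),(-85,95,60)),(T,tc(558,441),(-85,-95,60)),(T,tc(98,180),(85,95,60)),(T,tc(288,313),(0,30,106)),
(S,sc(62,232),(-85,95,60)),(S,sc(580,432),(85,-95,60)),(S,sc(205,598),(-85,-95,60)),(S,sc(275,204),(0,30,106))]
std=[(T,tk(88,217),(30,105,40)),(T,tk(655,127),(30,-105,40)),(T,tk(102,384),(-30,105,40)),(T,tk(683,290),(-30,-105,40))]
def W(x,P):
    c,s=np.cos(x[2]),np.sin(x[2]);P=np.array(P)/1000;return np.array([x[0]+c*P[0]-s*P[1],x[1]+s*P[0]+c*P[1],P[2]])
def fit(L,x0):
    f=lambda x:np.concatenate([proj(p,W(x,P))[0]-uv for p,uv,P in L]);r=least_squares(f,x0,loss='soft_l1');return r.x,r.fun
c,e=fit(con,[.4,-.25,.1]);print('console',c.round(4),np.degrees(c[2]).round(1));print(e.round(1).reshape(-1,2).tolist())
s,e2=fit(std,[.4,.25,.1]);print('stand',s.round(4),np.degrees(s[2]).round(1));print(e2.round(1).reshape(-1,2).tolist())
kt=atz(T,[tc(443,287)],.137)[0];ks=atz(S,[sc(337,272)],.137)[0];print('knob',kt,ks)
pv=W(c,(0,30,128));lk=W(c,(0,-35,97));print('pivot',pv,'lock',lk)
k=(kt+ks)/2-pv;a=np.arctan2(k[1],k[0]);print('cover dist',np.hypot(k[0],k[1]),'cover angle',(np.arctan2(-np.cos(c[2]),np.sin(c[2]))-a))
for y in(-70,0,70): print('hole',W(s,(0,y,40)))
h=atz(T,[tk(375,165),tk(420,192),tk(345,320),tk(297,297)],.086);print('handle top corners',h.round(4).tolist(),h.mean(0))
o=ctrl.get_obs();R=Rn.from_rotvec(o['tool_rot']).as_matrix();print('tool x',R[:,0],'y',R[:,1],o['q'][[0,5]])
E
python3 fit.py
```

```text
console [ 0.5077 -0.2371  0.1759] 10.1
[[0.3, -0.1], [1.5, 0.9], [-1.0, -0.7], [0.5, -0.4], [-1.6, -2.3], [2.0, -1.6], [-1.1, 1.4], [0.4, -0.6]]
stand [0.5382 0.2258 0.1434] 8.2
[[0.0, 0.4], [0.4, 0.2], [0.1, -0.3], [-0.6, -0.3]]
knob [ 0.50939924 -0.26547152  0.137     ] [ 0.51248267 -0.27037954  0.137     ]
pivot [ 0.50241632 -0.20759713  0.128     ] lock [ 0.51379348 -0.2715937   0.097     ]
cover dist 0.06092769745818599 cover angle 0.035565098038124354
hole [0.54819846 0.15654683 0.04      ]
hole [0.53819522 0.22582839 0.04      ]
hole [0.52819198 0.29510996 0.04      ]
handle top corners [[0.5635, 0.2166, 0.086], [0.5537, 0.2007, 0.086], [0.51, 0.2251, 0.086], [0.5182, 0.2418, 0.086]] [0.5363652  0.22102388 0.086     ]
tool x [-9.34533063e-01  3.55876319e-01 -1.95862782e-05] y [3.55876318e-01 9.34533063e-01 2.80702248e-05] [ 1.08798062 -0.11896257]
```

Emit:
{"op": "step_arm", "data": {"moves": [[1,0.018,-0.053,0.001,0],[1,0.018,-0.053,0.001,0],[1,0.018,-0.053,0.001,0],[1,0.018,-0.053,0.001,0],[1,0.018,-0.053,0.001,0],[1,0.018,-0.053,0.001,0],[1,0.018,-0.053,0.001,0],[1,0.018,-0.053,0.001,0],[1,0.018,-0.053,0.001,0],[1,0.018,-0.053,0.001,0],[1,0.018,-0.053,0.001,0],[1,0.018,-0.053,0.001,0],[1,0.018,-0.053,0.001,0],[1,0.018,-0.053,0.001,0],[1,0.018,-0.053,0.001,0],[1,0.018,-0.053,0.001,0]]}}

```text
t: 3.75
tool_pos: [0.5146, -0.2894, 0.2511]
tool_rot: [0.556, 3.076, 0.004]
contact_force: [0.6, 0.6, 1.0]
opening: 0.0857
```

```bash
python3 - <<'E'
from h import *
o=ctrl.get_obs();p=ctrl.get_image('wrist');save(p,'w1')
print(o['tool_pos'],o['q'][[0,5]])
for n,X in {'knobtop':(.511,-.268,.137),'pivot':(.5024,-.2076,.106)}.items(): print(n,proj(p,X,o))
for q in ['cover_knob']: print([(d['bbox'],d['p']) for d in ctrl.spot_in(p,q)])
E
```

```text
[ 0.51457129 -0.28936981  0.25112663] [-0.64283858 -1.85643245]
knobtop [[275.10846609 182.68998559]]
pivot [[323.88498739 148.65765574]]
[([253.5, 134.4, 337.6, 196.9], 0.86)]
```

View pics/w1.png

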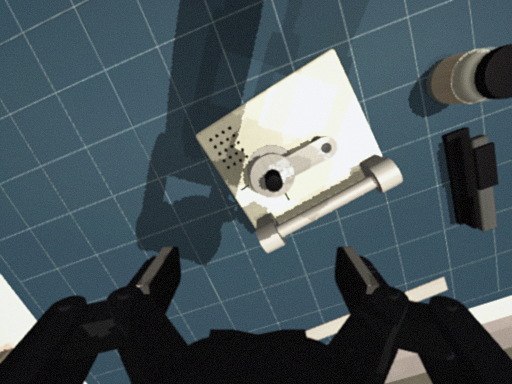

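```bash
python3 - <<'E'
from h import *
import cv2
a=cv2.imread('pics/w1.png')[120:230,200:350];cv2.imwrite('pics/w1c.png',cv2.resize(a,None,fx=5,fy=5,interpolation=cv2.INTER_CUBIC))
o=ctrl.get_obs();p=ctrl.get_image('wrist')
print(atz(p,[(272,179)],.137,o),atz(p,[(326,148)],.106,o))
E
```

```text
[[ 0.50600085 -0.27216407  0.137     ]] [[ 0.50238054 -0.2080957   0.106     ]]
```

View pics/w1c.png

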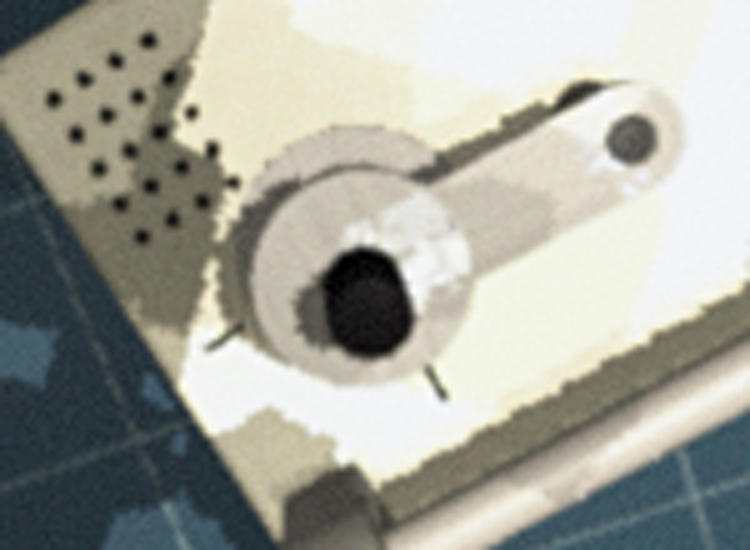

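Emit:
{"op": "step_arm", "data": {"moves": [[1,-0.006,0.018,-0.03,0],[1,0,0,-0.05,0],[1,0,0,-0.05,0],[1,0,0,-0.008,0],[1,0,0,0,0]], "newtons": 30}}

```text
t: 4.53
tool_pos: [0.5088, -0.2679, 0.1134]
tool_rot: [0.555, 3.072, 0.003]
contact_force: [-0.3, 0.3, 0.0]
opening: 0.0854
```

Emit:
{"op": "step_arm", "data": {"moves": [[0,0,-0.003,-0.001,0],[0,0,0,0,0],[0,0,0,0,0],[0,0,0,0,0],[0,0,0,0,0]], "newtons": 30}}

```text
t: 5.15
tool_pos: [0.5118, -0.2708, 0.1194]
tool_rot: [0.552, 3.065, 0.005]
contact_force: [1.2, -1.5, -2.3]
opening: 0.0166
```

```bash
python3 - <<'E'
from h import *
o=ctrl.get_obs();p=ctrl.get_image('side');save(p,'s1');print(o['tool_pos'],o['opening'],o['contact_force'])
import cv2
a=cv2.imread('pics/s1.png')[200:384,150:360];cv2.imwrite('pics/s1c.png',cv2.resize(a,None,fx=3,fy=3))
E
```

```text
[ 0.51180719 -0.27075415  0.11942424] 0.016618863081026728 [ 1.17748391 -1.54617268 -2.27534336]
```

View pics/s1c.png

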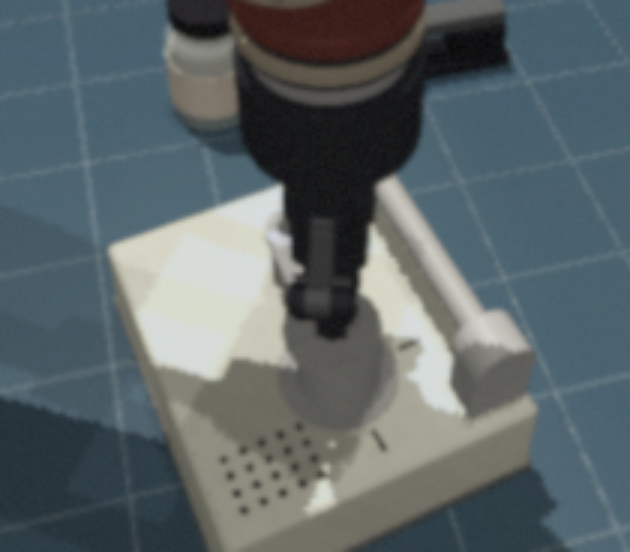

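```bash
python3 - <<'E'
import numpy as np
for a in range(-82,-196,-8):
    f=lambda a:65*np.array([np.cos(np.radians(a)),np.sin(np.radians(a))])
    print(a,(f(a-8)-f(a)).round(1),(np.array([502.4,-207.8])+f(a)).round(1))
E
```

```text
-82 [-9.  -0.6] [ 511.4 -272.2]
-90 [-9.   0.6] [ 502.4 -272.8]
-98 [-8.9  1.9] [ 493.4 -272.2]
-106 [-8.5  3.1] [ 484.5 -270.3]
-114 [-8.   4.3] [ 476.  -267.2]
-122 [-7.3  5.3] [ 468.  -262.9]
-130 [-6.5  6.3] [ 460.6 -257.6]
-138 [-5.6  7.1] [ 454.1 -251.3]
-146 [-4.5  7.9] [ 448.5 -244.1]
-154 [-3.4  8.4] [ 444.  -236.3]
-162 [-2.2  8.8] [ 440.6 -227.9]
-170 [-0.9  9. ] [ 438.4 -219.1]
-178 [0.3 9.1] [ 437.4 -210.1]
-186 [1.6 8.9] [ 437.8 -201. ]
-194 [2.8 8.6] [ 439.3 -192.1]
```

Emit:
{"op": "step_arm", "data": {"moves": [[0,-0.009,-0.001,-0.001,-8],[0,-0.009,0.0005,-0.001,-8],[0,-0.009,0.002,0,-8],[0,-0.0085,0.003,0,-8]]}}

```text
t: 5.7
tool_pos: [0.4757, -0.266, 0.1193]
tool_rot: [1.398, 2.784, -0.006]
contact_force: [-0.8, 3.3, 0.6]
opening: 0.0162
```

Emit:
{"op": "step_arm", "data": {"moves": [[0,-0.008,0.004,-0.001,-8],[0,-0.0073,0.0053,-0.001,-8],[0,-0.0065,0.0063,0,-8],[0,-0.0056,0.007,0,-8]]}}

```text
t: 6.2
tool_pos: [0.4475, -0.2422, 0.1193]
tool_rot: [2.133, 2.275, -0.015]
contact_force: [1.9, 3.7, 0.3]
opening: 0.0168
```

Emit:
{"op": "step_arm", "data": {"moves": [[0,-0.0035,0.008,-0.001,-8],[0,-0.003,0.0084,-0.001,-8],[0,-0.002,0.009,0,-8],[0,-0.001,0.009,0,-8]]}}

```text
t: 6.7
tool_pos: [0.4364, -0.2085, 0.1193]
tool_rot: [2.695, 1.577, -0.032]
contact_force: [2.1, 1.2, -1.6]
opening: 0.0166
```

Emit:
{"op": "step_arm", "data": {"moves": [[0,0.0005,0.008,0,-8],[0,0.001,0.006,0,-5],[0,0.001,0.005,0,-4]]}}

```text
t: 7.08
tool_pos: [0.4377, -0.1962, 0.1194]
tool_rot: [2.89, 1.143, -0.05]
contact_force: [-1.4, -21.5, -9.4]
opening: 0.0165
```

Emit:
{"op": "step_arm", "data": {"moves": [[0.5,0,0,0,0],[0.5,0,0,0,0],[0.5,0,0,0,0],[0.5,0,0,0.05,0],[0.5,0,0,0.06,0]]}}

```text
t: 7.7
tool_pos: [0.4346, -0.1945, 0.226]
tool_rot: [2.898, 1.147, -0.061]
contact_force: [1.4, -0.1, 0.6]
opening: 0.0428
```

```bash
python3 - <<'E'
from h import *
o=ctrl.get_obs();p=ctrl.get_image('side');save(p,'s2');print(o['tool_pos'],o['opening'],o['contact_force'],o['q'])
import cv2
a=cv2.imread('pics/s2.png')[200:384,150:360];cv2.imwrite('pics/s2c.png',cv2.resize(a,None,fx=3,fy=3,interpolation=cv2.INTER_CUBIC))
E
```

```text
[ 0.43455242 -0.19451654  0.22604868] 0.04284151179861117 [ 1.35058553 -0.06460143  0.55125477] [-0.5503601  -0.30514331  1.94813706 -0.04564901  1.50292704  0.26983629]
```

View pics/s2c.png

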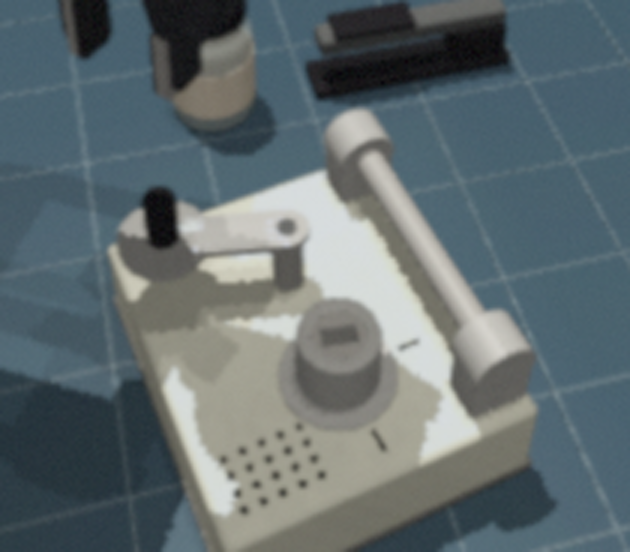

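```bash
python3 - <<'E'
from h import *
o=ctrl.get_obs();R=Rn.from_rotvec(o['tool_rot']).as_matrix();print('tool z',R[:,2],'x',R[:,0],'y',R[:,1])
p=ctrl.get_image('side')
c=atz(p,[(150+u/3,200+v/3) for u,v in [(319,329),(353,321),(361,338),(325,346)]],.097);print(c.round(4).tolist(),c.mean(0))
e=(c[1]+c[2]-c[0]-c[3]);print('slot dir',np.degrees(np.arctan2(e[1],e[0])))
c=atz(p,[(150+u/3,200+v/3) for u,v in [(160,193),(287,227)]],.137);print(c)
p=ctrl.get_image('wrist');save(p,'w2')
E
```

```text
tool z [-0.01463249 -0.04467006 -0.99889463] x [ 0.72889191  0.6833857  -0.04123797] y [ 0.6844724  -0.72868963  0.02256001]
[[0.5049, -0.2669, 0.097], [0.5225, -0.2667, 0.097], [0.5238, -0.277, 0.097], [0.5054, -0.2769, 0.097]] [ 0.51415924 -0.27188434  0.097     ]
slot dir 0.04861613639645617
[[ 0.43954108 -0.19515449  0.137     ]
 [ 0.49734857 -0.23241312  0.137     ]]
```

View pics/w2.png

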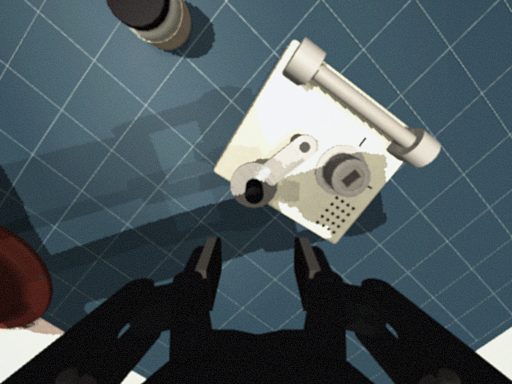

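Emit:
{"op": "step_arm", "data": {"moves": [[0.5,0.009,0.037,0.002,9.8],[0.5,0.009,0.037,0.002,9.8],[0.5,0.009,0.037,0.002,9.8],[0.5,0.009,0.037,0.002,9.8],[0.5,0.009,0.037,0.002,9.8],[0.5,0.009,0.037,0.002,9.8],[0.5,0.009,0.037,0.002,9.8],[0.5,0.009,0.037,0.002,9.8],[0.5,0.009,0.037,0.002,9.8],[0.5,0.009,0.037,0.002,9.8],[0.5,0.009,0.037,0.002,9.8],[0.5,0,0,0,0]]}}

```text
t: 9.35
tool_pos: [0.5303, 0.2255, 0.235]
tool_rot: [0.683, 3.036, -0.013]
contact_force: [-0.6, -0.9, -0.3]
opening: 0.0427
```

```bash
python3 - <<'E'
from h import *
o=ctrl.get_obs();p=ctrl.get_image('wrist');save(p,'w3')
R=Rn.from_rotvec(o['tool_rot']).as_matrix();print(o['tool_pos'],'z',R[:,2],'y',R[:,1],o['q'],np.degrees(np.arctan2(R[1,1],R[0,1])))
print(proj(p,[(.537,.222,.086)],o),[(d['bbox'],d['p']) for d in ctrl.spot_in(p,'flat_key_mid')])
import cv2
a=cv2.imread('pics/w2.png')[130:220,290:410];cv2.imwrite('pics/w2c.png',cv2.resize(a,None,fx=6,fy=6,interpolation=cv2.INTER_CUBIC))
E
```

```text
[0.53034286 0.22549977 0.23501663] z [ 0.02701978 -0.01432816 -0.99953221] y [ 0.42814292  0.90370998 -0.00138082] [ 0.28333993 -0.07764045  1.73609953 -0.02144085  1.46121503 -0.8429289 ] 64.6502113911543
[[256.75131061 188.44126577]] [([250.9, 158.4, 271.9, 209.9], 0.8)]
```

View pics/w3.png

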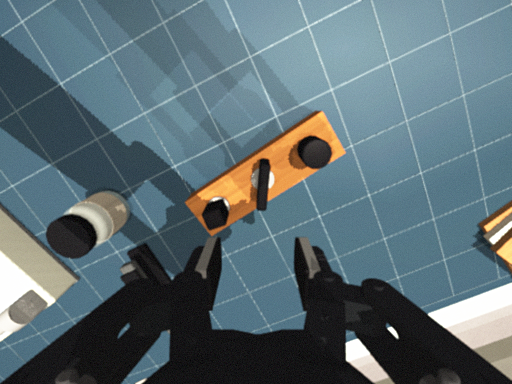

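View pics/w2c.png

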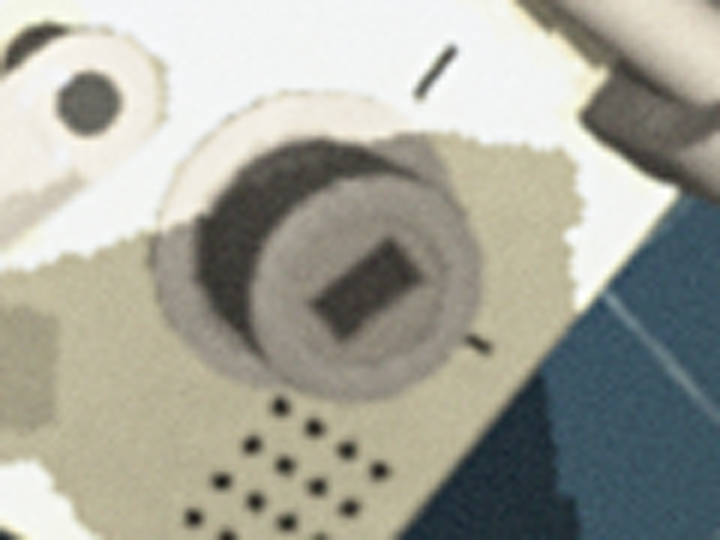

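```bash
python3 - <<'E'
from h import *
import cv2
o=ctrl.get_obs();p=ctrl.get_image('wrist')
a=cv2.imread('pics/w3.png')[140:220,220:310];cv2.imwrite('pics/w3c.png',cv2.resize(a,None,fx=7,fy=7,interpolation=cv2.INTER_CUBIC))
ow={'tool_pos':[0.43455242,-0.19451654,0.22604868],'tool_rot':[2.898,1.147,-0.061]}
c=atz(p,[(290+u/6,130+v/6) for u,v in [(312,305),(391,238),(425,275),(345,340)]],.097,ow);print(c.round(4).tolist(),c.mean(0))
e=(c[1]+c[2]-c[0]-c[3]);print('slot dir',np.degrees(np.arctan2(e[1],e[0])))
c=atz(p,[(290+365/6,130+286/6)],.097,ow);print('barrel',c)
E
```

```text
[[0.4999, -0.2569, 0.097], [0.5171, -0.2578, 0.097], [0.517, -0.2672, 0.097], [0.4997, -0.2661, 0.097]] [ 0.50841152 -0.26198031  0.097     ]
slot dir -3.293438980100461
barrel [[ 0.50848335 -0.26105917  0.097     ]]
```

View pics/w3c.png

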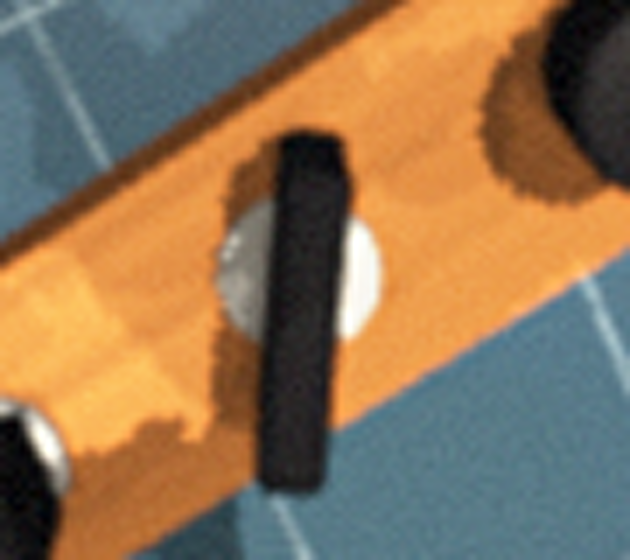

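```bash
python3 - <<'E'
from h import *
import cv2
o=ctrl.get_obs();print(o['tool_pos'],o['tool_rot'])
p=ctrl.get_image('wrist');save(p,'w4')
print(np.abs(cv2.imread('pics/w4.png').astype(int)-cv2.imread('pics/w3.png')).mean())
c=atz(p,[(220+u/7,140+v/7) for u,v in [(278,180),(350,182),(325,490),(258,487)]],.086,o);print(c.round(4).tolist(),c.mean(0))
e=(c[0]+c[1]-c[2]-c[3]);print(np.linalg.norm(e)/2,'dir',np.degrees(np.arctan2(e[1],e[0])))
print('collar',atz(p,[(220+300/7,140+275/7)],.046,o))
R=Rn.from_rotvec(o['tool_rot']).as_matrix();print(np.degrees(np.arctan2(R[1,1],R[0,1])))
E
```

```text
[0.53033392 0.22309916 0.23541475] [ 0.68928726  3.03413937 -0.01331539]
6.365990532769097
[[0.515, 0.2337, 0.086], [0.5202, 0.2437, 0.086], [0.5657, 0.2183, 0.086], [0.5604, 0.2084, 0.086]] [0.54030154 0.22601961 0.086     ]
0.052020529490717476 dir 150.8350078739416
collar [[0.54056389 0.22622633 0.046     ]]
64.40037872490417
```

```bash
python3 - <<'E'
import cv2
a=cv2.imread('pics/w4.png')[140:220,220:310];cv2.imwrite('pics/w4c.png',cv2.resize(a,None,fx=7,fy=7,interpolation=cv2.INTER_CUBIC))
E
```

```text
(no output)
```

View pics/w4c.png

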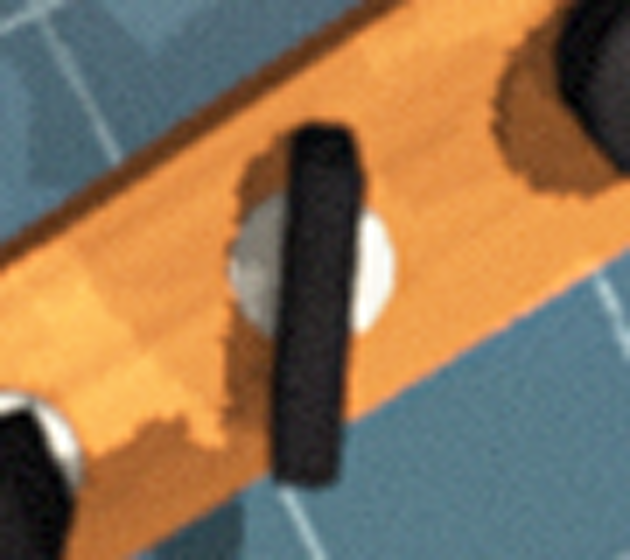

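```bash
python3 - <<'E'
from h import *
o=ctrl.get_obs();print(o['tool_pos'],o['tool_rot'])
p=ctrl.get_image('wrist')
c=atz(p,[(220+u/7,140+v/7) for u,v in [(290,172),(362,175),(339,482),(271,478)]],.086,o);print(c.round(4).tolist(),c.mean(0))
e=(c[0]+c[1]-c[2]-c[3]);print(np.linalg.norm(e)/2,'dir',np.degrees(np.arctan2(e[1],e[0])))
print('collar',atz(p,[(220+313/7,140+267/7)],.046,o))
E
```

```text
[0.53052563 0.22286989 0.23583791] [ 0.68977646  3.03336662 -0.0126559 ]
[[0.5151, 0.2357, 0.086], [0.5204, 0.2457, 0.086], [0.5658, 0.2207, 0.086], [0.5603, 0.2108, 0.086]] [0.54038956 0.2282177  0.086     ]
0.051764621380813544 dir 151.18872608447091
collar [[0.54066332 0.22877314 0.046     ]]
```

Emit:
{"op": "step_arm", "data": {"moves": [[0.5,0.0095,0.004,-0.03,-3.3],[0.5,0,0,-0.05,0],[0.5,0,0,-0.05,0],[0.5,0,0,-0.03,0],[0.5,0,0,0,0],[0.5,0,0,0,0]]}}

```text
t: 10.35
tool_pos: [0.5421, 0.2214, 0.0765]
tool_rot: [0.795, 3.0, -0.008]
contact_force: [0.2, -0.2, 0.3]
opening: 0.0425
```

```bash
python3 - <<'E'
from h import *
import cv2
o=ctrl.get_obs();p=ctrl.get_image('wrist');save(p,'w5')
R=Rn.from_rotvec(o['tool_rot']).as_matrix();print(o['tool_pos'],'z',R[:,2],np.degrees(np.arctan2(R[1,1],R[0,1])),o['contact_force'])
p=ctrl.get_image('side');save(p,'s3');a=cv2.imread('pics/s3.png')[60:220,150:320];cv2.imwrite('pics/s3c.png',cv2.resize(a,None,fx=4,fy=4,interpolation=cv2.INTER_CUBIC))
E
```

```text
[0.54211084 0.22142899 0.07649773] z [ 0.0355288  -0.01500429 -0.99925601] 60.309649853245574 [ 0.23011475 -0.19646654  0.27945853]
```

View pics/w5.png

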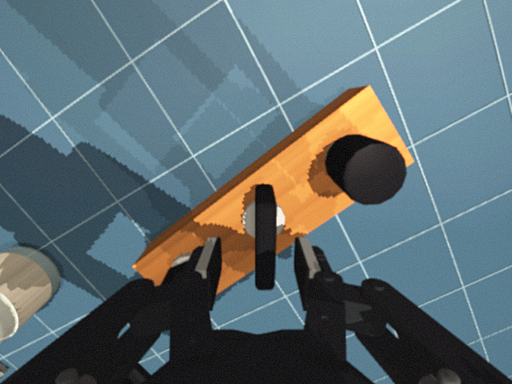

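View pics/s3c.png

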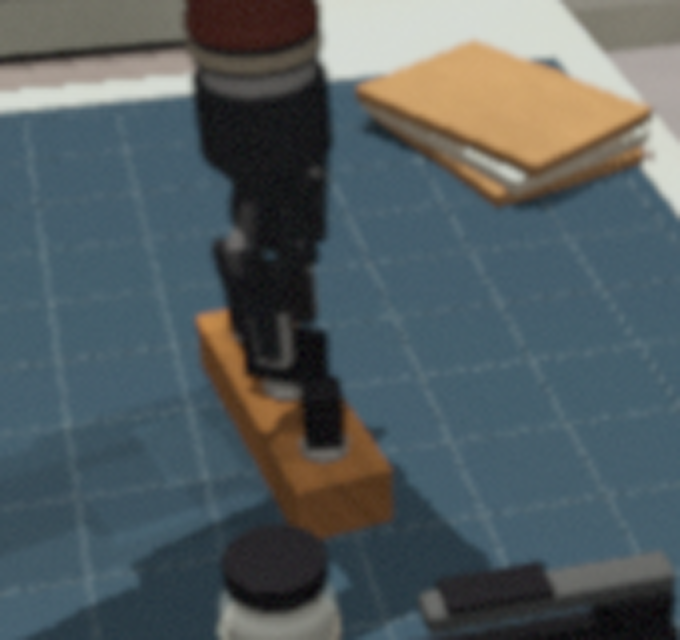

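Emit:
{"op": "step_arm", "data": {"moves": [[0.5,-0.001,0.0055,-0.012,0.5],[0.5,0,0,-0.012,0],[0.5,0,0,0,0]]}}

```text
t: 10.82
tool_pos: [0.5428, 0.2282, 0.0541]
tool_rot: [0.779, 2.999, -0.004]
contact_force: [-0.3, 0.2, -1.2]
opening: 0.0427
```

Close on it.

Emit:
{"op": "step_arm", "data": {"moves": [[0,-0.001,-0.001,0,0],[0,0,0,-0.001,0],[0,0,0,-0.001,0],[0,0,0,0,0]], "newtons": 60}}

```text
t: 11.32
tool_pos: [0.5422, 0.2274, 0.0536]
tool_rot: [0.779, 2.999, -0.004]
contact_force: [0.6, 0.5, -2.2]
opening: 0.011
```

```bash
python3 - <<'E'
from h import *
o=ctrl.get_obs();p=ctrl.get_image('wrist');save(p,'w6')
R=Rn.from_rotvec(o['tool_rot']).as_matrix();print(o['opening'],o['tool_pos'],'z',R[:,2],R[2,1],np.degrees(np.arctan2(R[1,1],R[0,1])),o['contact_force'])
E
```

```text
0.010965515835581247 [0.5421862  0.22735809 0.0536131 ] z [ 0.04116707 -0.01317178 -0.99906545] 0.008528664714888756 60.88764399805248 [ 0.5797752   0.5429958  -2.24373707]
```

View pics/w6.png

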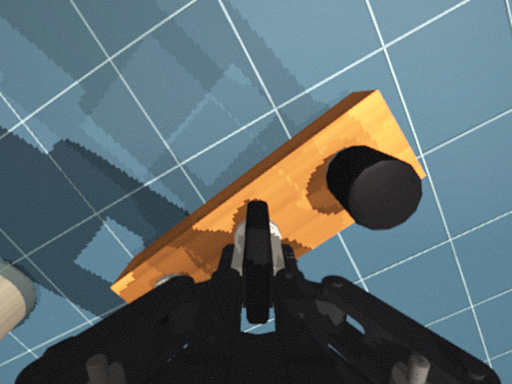

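Emit:
{"op": "step_arm", "data": {"moves": [[0,0,0,0.03,0],[0,0,0,0.04,0],[0,0,0,0.05,0],[0,0,0,0.03,0]]}}

```text
t: 11.88
tool_pos: [0.5386, 0.2261, 0.2009]
tool_rot: [0.781, 3.006, -0.011]
contact_force: [0.2, 0.4, -2.7]
opening: 0.0111
```

```bash
python3 - <<'E'
from h import *
import cv2
o=ctrl.get_obs();p=ctrl.get_image('side');save(p,'s4');a=cv2.imread('pics/s4.png')[30:220,150:320];cv2.imwrite('pics/s4c.png',cv2.resize(a,None,fx=3,fy=3,interpolation=cv2.INTER_CUBIC))
R=Rn.from_rotvec(o['tool_rot']).as_matrix();print(o['opening'],o['tool_pos'],'z',R[:,2],R[2,1],np.degrees(np.arctan2(R[1,1],R[0,1])),o['contact_force'])
E
```

```text
0.01113513369101687 [0.53859879 0.22608415 0.20094131] z [ 0.03266118 -0.01551245 -0.99934609] 0.0023526514410037837 60.866366637232105 [ 0.17711971  0.39231505 -2.70974115]
```

View pics/s4c.png

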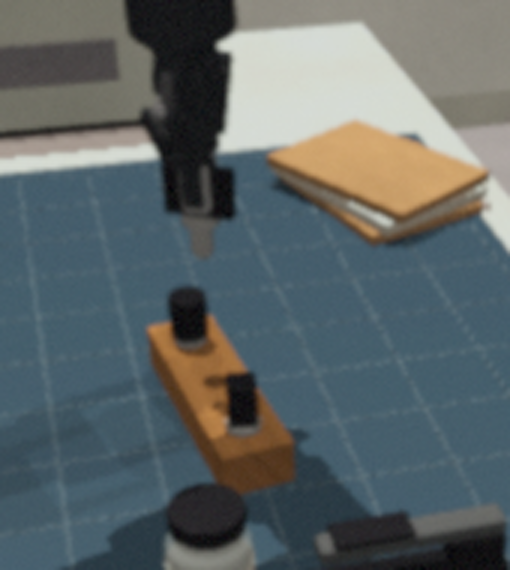

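Key is out, the other two keys still stand. Fly to the console.

Emit:
{"op": "step_arm", "data": {"moves": [[0,0.001,-0.03,0.004,2.7],[0,0.001,-0.05,0.002,2.7],[0,0.001,-0.05,0.002,2.7],[0,0.001,-0.05,0.002,2.7],[0,0.001,-0.05,0.002,2.7],[0,0.001,-0.05,0.002,2.7],[0,0.001,-0.05,0.001,2.7],[0,0.002,-0.05,0.001,2.7],[0,0.003,-0.05,0,2.7],[0,0.003,-0.045,0,2.7],[0,0,-0.01,0,0],[0,0,0,0,0],[0,0,0,0,0]]}}

```text
t: 13.55
tool_pos: [0.549, -0.2702, 0.2036]
tool_rot: [0.031, 3.113, 0.02]
contact_force: [0.3, -0.0, -1.7]
opening: 0.011
```

```bash
python3 - <<'E'
from h import *
import cv2
o=ctrl.get_obs();p=ctrl.get_image('wrist');save(p,'w7')
R=Rn.from_rotvec(o['tool_rot']).as_matrix();print(o['opening'],o['tool_pos'],o['tool_rot'],'z',R[:,2],R[2,1],np.degrees(np.arctan2(R[1,1],R[0,1])),o['contact_force'],o['dq'])
print(proj(p,[(.514,-.272,.097)],o))
E
```

```text
0.010987034584147045 [ 0.54900931 -0.27023843  0.203559  ] [0.03077381 3.1129127  0.01963984] z [ 0.02858479  0.01233266 -0.99951529] 0.012895367330707164 88.87767230289185 [ 0.34767284 -0.00631121 -1.68332617] [ 0.00342922  0.00172934  0.006734    0.00301696 -0.00130246  0.00341047]
[[252.50176925 158.06661252]]
```

View pics/w7.png

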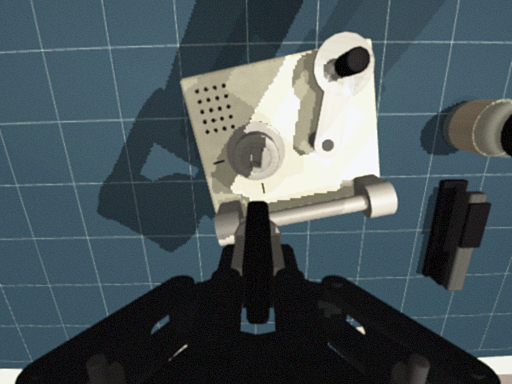

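```bash
python3 - <<'E'
import cv2
a=cv2.imread('pics/w7.png')[110:330,190:340];cv2.imwrite('pics/w7c.png',cv2.resize(a[20:90,20:110],None,fx=8,fy=8,interpolation=cv2.INTER_CUBIC))
cv2.imwrite('pics/w7d.png',cv2.resize(a[80:,:],None,fx=4,fy=4,interpolation=cv2.INTER_CUBIC))
E
```

```text
(no output)
```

View pics/w7c.png

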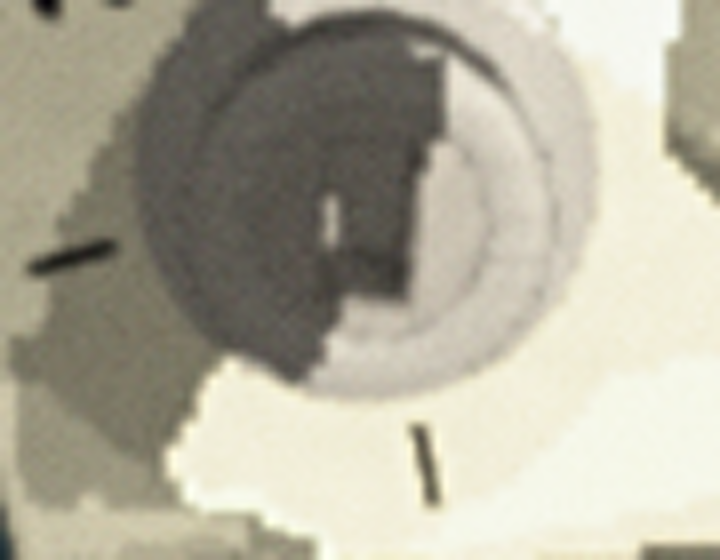

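View pics/w7d.png

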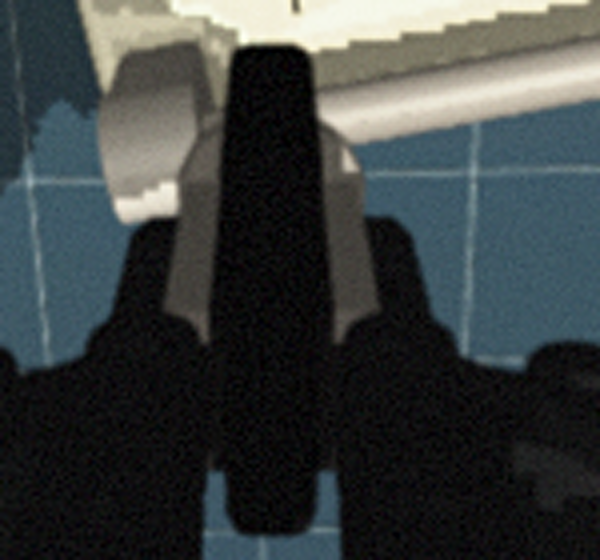

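```bash
python3 - <<'E'
from h import *
import cv2
a=cv2.imread('pics/w7.png')[190:330,190:340].astype(float);a=np.clip(a*5,0,255).astype(np.uint8);cv2.imwrite('pics/w7e.png',cv2.resize(a,None,fx=4,fy=4,interpolation=cv2.INTER_CUBIC))
o=ctrl.get_obs();p=ctrl.get_image('wrist')
W=lambda P:Rn.from_rotvec(o['tool_rot']).as_matrix()@np.array(P)+o['tool_pos']
for dx in (-.002,0,.002,.004):
    print(dx,[proj(p,W(P),o)[0].round(1).tolist() for P in [(dx-.028,0,-.0324),(dx+.028,0,-.0324),(dx+.028,0,.0076),(dx+.015,0,.0136),(dx,0,.0436)]])
print('lock',atz(p,[(256.6,157)],.097,o))
E
```

```text
-0.002 [[255.9, 331.8], [255.8, 232.6], [256.2, 204.1], [256.2, 220.6], [256.4, 224.0]]
0 [[255.9, 328.8], [255.8, 228.5], [256.2, 200.9], [256.2, 217.7], [256.4, 221.6]]
0.002 [[255.9, 325.6], [255.8, 224.4], [256.2, 197.6], [256.2, 214.7], [256.4, 219.1]]
0.004 [[255.9, 322.5], [255.8, 220.2], [256.2, 194.4], [256.2, 211.7], [256.4, 216.6]]
lock [[ 0.51306801 -0.26801758  0.097     ]]
```

View pics/w7e.png

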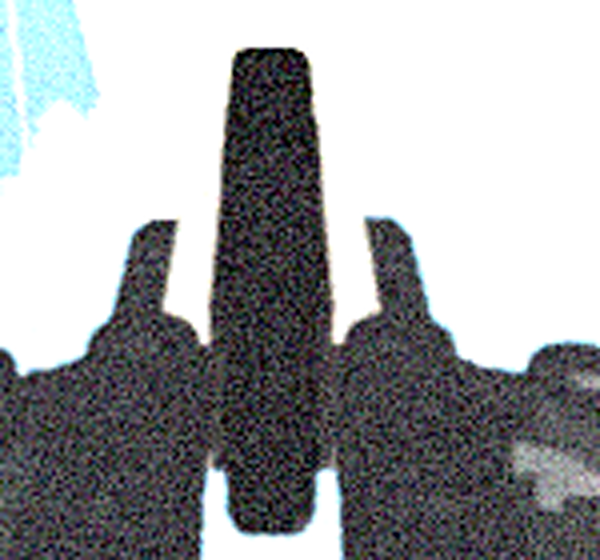

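Emit:
{"op": "step_arm", "data": {"moves": [[0,-0.017,0,0,-0.7],[0,-0.016,0,-0.02,-0.7],[0,0,0,-0.025,0],[0,0,0,-0.01,0],[0,0,0,0,0],[0,0,0,0,0]]}}

```text
t: 14.4
tool_pos: [0.5178, -0.2656, 0.151]
tool_rot: [0.057, 3.107, 0.014]
contact_force: [0.6, 0.1, -1.1]
opening: 0.0114
```

```bash
cat > look.py <<'E'
from h import *
import cv2,sys
n=sys.argv[1]
o=ctrl.get_obs();p=ctrl.get_image('side');save(p,'s'+n);a=cv2.imread(f'pics/s{n}.png')[230:370,190:330];cv2.imwrite(f'pics/s{n}c.png',cv2.resize(a,None,fx=4.2,fy=4.2,interpolation=cv2.INTER_CUBIC))
R=Rn.from_rotvec(o['tool_rot']).as_matrix();print('t',o['t'],o['opening'],o['tool_pos'],'z',R[:,2],R[2,:2],'handle',np.degrees(np.arctan2(R[1,1],R[0,1]))-90,'F',o['contact_force'],o['wrist_torque'],o['q'][5])
E
python3 look.py 5
```

```text
t 14.4 0.01139056791821488 [ 0.51778489 -0.26560215  0.1509565 ] z [ 0.03433983  0.00856652 -0.9993735 ] [-0.03399999  0.00982901] handle -2.1071253698753054 F [ 0.6153608   0.09195661 -1.08340395] [-0.02281737 -0.00309312 -0.00925296] -2.155377547716195
```

View pics/s5c.png

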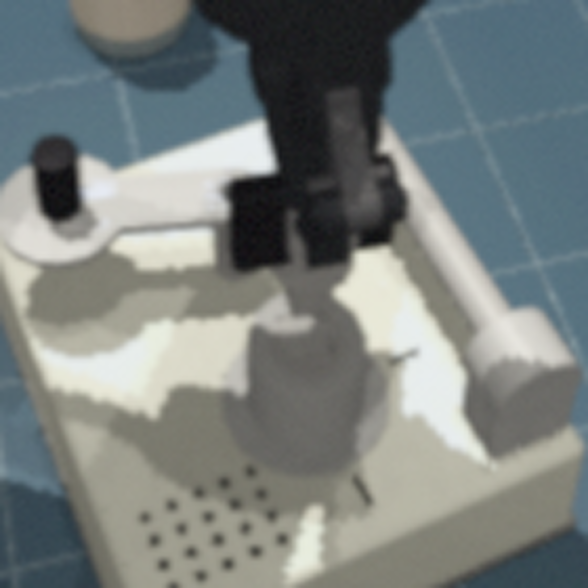

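Emit:
{"op": "step_arm", "data": {"moves": [[0,-0.0025,-0.004,-0.003,-0.4],[0,0,0,0,0],[0,0,0,0,0]]}}

```text
t: 14.82
tool_pos: [0.516, -0.2707, 0.1496]
tool_rot: [0.069, 3.104, 0.011]
contact_force: [-0.2, -0.5, -0.9]
opening: 0.0112
```

```bash
python3 look.py 6
```

```text
t 14.825 0.011230041239794722 [ 0.51604006 -0.27071055  0.1496105 ] z [ 0.03683068  0.00653262 -0.99930017] [-0.0365027   0.00816868] handle -2.5475595341390544 F [-0.24380701 -0.4900989  -0.88968826] [0.04043421 0.04191196 0.0235713 ] -2.1568014871992953
```

View pics/s6c.png

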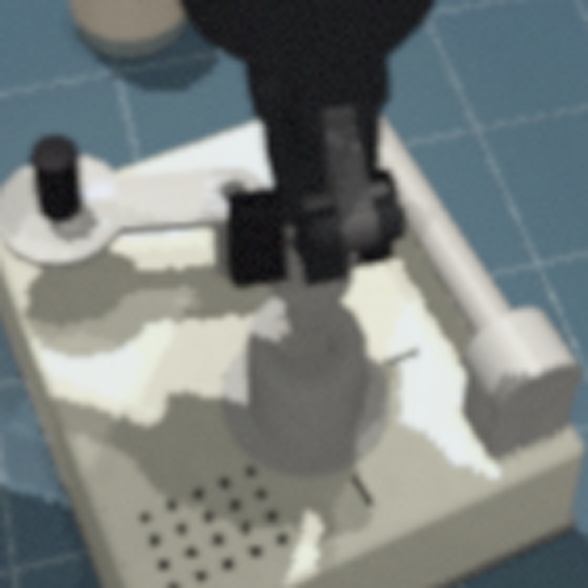

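```bash
python3 - <<'E'
import cv2,numpy as np
a=cv2.imread('pics/s6.png')[270:345,240:290].astype(float)
g=a.mean(2);print(np.percentile(g,[5,50,95]))
a=np.clip((a-60)*2.8,0,255).astype(np.uint8);cv2.imwrite('pics/s6e.png',cv2.resize(a,None,fx=8,fy=8,interpolation=cv2.INTER_CUBIC))
E
```

```text
[ 23.33333333 103.         225.66666667]
```

View pics/s6e.png

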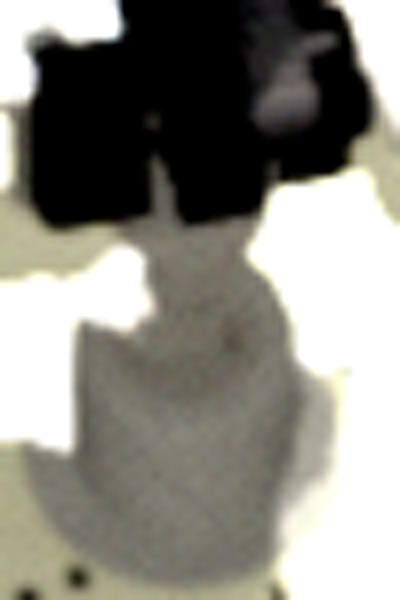

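Emit:
{"op": "step_arm", "data": {"moves": [[0,-0.0005,0.0005,-0.005,0],[0,0,0,-0.005,0],[0,0,0,-0.003,0]]}}

```text
t: 15.25
tool_pos: [0.5155, -0.2701, 0.1358]
tool_rot: [0.069, 3.104, 0.011]
contact_force: [0.3, 0.1, -1.6]
opening: 0.011
```

```bash
python3 look.py 7;  python3 - <<'E'
import cv2,numpy as np
a=cv2.imread('pics/s7.png')[270:345,240:290].astype(float)
a=np.clip((a-60)*2.8,0,255).astype(np.uint8);cv2.imwrite('pics/s7e.png',cv2.resize(a,None,fx=8,fy=8,interpolation=cv2.INTER_CUBIC))
E
```

```text
t 15.25 0.01102451341831676 [ 0.51545626 -0.27013507  0.13575558] z [ 0.03678723  0.00651817 -0.99930186] [-0.03646038  0.0081503 ] handle -2.5444329584864676 F [ 0.27923825  0.11889795 -1.5904062 ] [-0.02192294  0.00349617  0.02229488] -2.157309243814039
```

View pics/s7e.png

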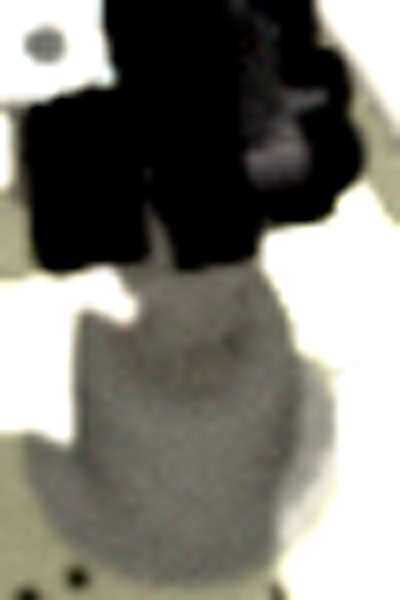

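Emit:
{"op": "step_arm", "data": {"moves": [[0,0,0,-0.004,0],[0,0,0,-0.004,0]]}}

```text
t: 15.55
tool_pos: [0.5154, -0.27, 0.1269]
tool_rot: [0.069, 3.105, 0.012]
contact_force: [1.0, 0.4, -1.7]
opening: 0.0115
```

```bash
python3 look.py 8
```

```text
t 15.55 0.011462689514692962 [ 0.51535231 -0.27002737  0.12692588] z [ 0.03642691  0.00674622 -0.99931355] [-0.03609097  0.008359  ] handle -2.539420302865608 F [ 0.95506506  0.39629576 -1.74412901] [0.01705426 0.05192105 0.00285223] -2.157775704226433
```

Going in cleanly.

Emit:
{"op": "step_arm", "data": {"moves": [[0,0,0,-0.005,0],[0,0,0,-0.005,0],[0,0,0,-0.004,0]]}}

```text
t: 15.98
tool_pos: [0.5152, -0.2699, 0.1116]
tool_rot: [0.069, 3.105, 0.012]
contact_force: [-1.2, -0.4, -2.3]
opening: 0.0115
```

```bash
python3 look.py 9
```

```text
t 15.975 0.011542737398188207 [ 0.51522873 -0.26993427  0.11158665] z [ 0.03609262  0.00704534 -0.99932361] [-0.0357435   0.00864386] handle -2.540659215282446 F [-1.20914404 -0.35238058 -2.27902249] [ 0.039896    0.06420908 -0.05155203] -2.1585799667833947
```

View pics/s9c.png

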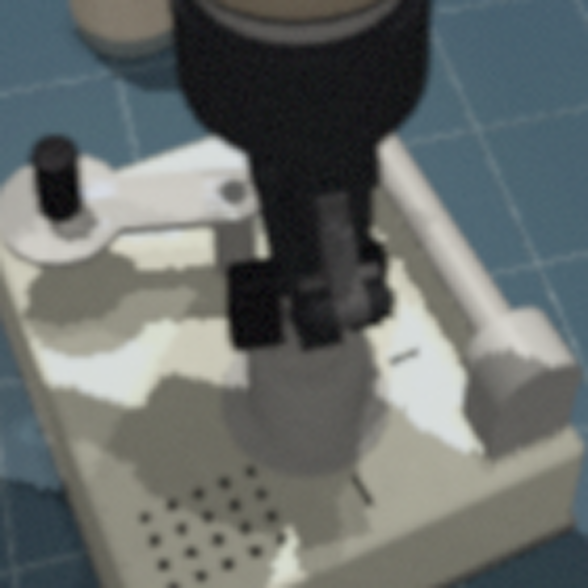

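Emit:
{"op": "step_arm", "data": {"moves": [[0,0,0,-0.002,0],[0,0,0,-0.002,0]]}}

```text
t: 16.27
tool_pos: [0.5157, -0.2702, 0.1104]
tool_rot: [0.069, 3.105, 0.012]
contact_force: [-3.8, 2.9, 9.0]
opening: 0.0109
```

Emit:
{"op": "step_arm", "data": {"moves": [[0,0,0,-0.001,0],[0,0,0,0,-6],[0,0,0,0,-6],[0,0,0,0,-6]], "newtons": 80}}

```text
t: 16.77
tool_pos: [0.5161, -0.2706, 0.1107]
tool_rot: [0.568, 3.052, 0.001]
contact_force: [-0.7, -1.0, 0.1]
opening: 0.0108
```

```bash
python3 look.py 10
```

```text
t 16.775 0.010810328234132712 [ 0.51612507 -0.27062145  0.11065034] z [ 0.03704654 -0.00636292 -0.99929328] [-0.03685718  0.00738115] handle -21.06238881648855 F [-0.67855227 -1.04870609  0.08391386] [-0.16314647  0.20845853  0.03505085] -1.8269886899598373
```

Emit:
{"op": "step_arm", "data": {"moves": [[0,-0.0002,-0.0002,-0.0005,-7],[0,-0.0002,-0.0002,0,-7],[0,-0.0003,-0.0002,-0.0005,-7],[0,-0.0003,-0.0002,0,-7]]}}

```text
t: 17.32
tool_pos: [0.5154, -0.2716, 0.1107]
tool_rot: [1.304, 2.817, -0.014]
contact_force: [-0.0, 0.7, -1.1]
opening: 0.0112
```

```bash
python3 look.py 11
```

```text
t 17.325 0.011161858349883022 [ 0.51541671 -0.27159632  0.11066189] z [ 0.02984785 -0.0238181  -0.99927064] [-0.03747178  0.00735269] handle -49.68290266903333 F [-0.03594756  0.71840864 -1.06739623] [0.05825008 0.09252512 0.08934204] -1.3142639137188659
```

View pics/s11c.png

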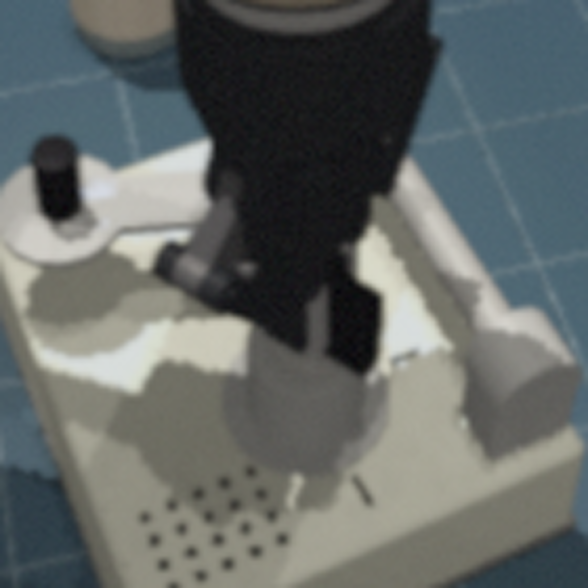

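Emit:
{"op": "step_arm", "data": {"moves": [[0,-0.0003,-0.0001,-0.0005,-7],[0,-0.0003,-0.0001,0,-7],[0,-0.0003,-0.0001,-0.0005,-6]]}}

```text
t: 17.75
tool_pos: [0.5147, -0.272, 0.1106]
tool_rot: [1.78, 2.546, -0.024]
contact_force: [-1.1, 0.4, 2.5]
opening: 0.011
```

```bash
python3 look.py 12
```

```text
t 17.75 0.011036931993702686 [ 0.51470319 -0.27204545  0.11058097] z [ 0.01972685 -0.03292052 -0.99926327] [-0.0376924   0.00722441] handle -69.91118502847394 F [-1.08916725  0.39868735  2.47983073] [0.19612996 0.33858145 0.0845079 ] -0.9515464660893088
```

Emit:
{"op": "step_arm", "data": {"moves": [[0,-0.0002,0,0,-4],[0,-0.0002,0,-0.0005,-4]]}}

```text
t: 18.05
tool_pos: [0.5144, -0.2721, 0.1106]
tool_rot: [1.952, 2.418, -0.028]
contact_force: [-1.6, 0.7, 4.4]
opening: 0.0109
```

```bash
python3 look.py 13
```

```text
t 18.05 0.010901560963003617 [ 0.51444657 -0.27211825  0.11059138] z [ 0.01499097 -0.03548305 -0.99925784] [-0.03784782  0.00716368] handle -77.80693320404066 F [-1.60746746  0.7097186   4.37546346] [0.22548594 0.36665941 0.08919204] -0.810139341866389
```

Emit:
{"op": "step_arm", "data": {"moves": [[0,-0.0001,0,0,-3],[0,-0.0001,0,0,-3]]}}

```text
t: 18.35
tool_pos: [0.5142, -0.2721, 0.1106]
tool_rot: [2.072, 2.318, -0.031]
contact_force: [-0.7, -0.4, 1.2]
opening: 0.011
```

```bash
python3 look.py 14
```

```text
t 18.35 0.010979731921987559 [ 0.5141947  -0.27213787  0.11064855] z [ 0.01110595 -0.03679057 -0.99926128] [-0.03780021  0.0069305 ] handle -83.58455886577246 F [-0.70341804 -0.44124623  1.21249468] [0.03230669 0.10723892 0.09194813] -0.7069033245145725
```

Emit:
{"op": "step_arm", "data": {"moves": [[0,0,0,0,-3],[0,0,0,0,-3]]}}

```text
t: 18.65
tool_pos: [0.514, -0.272, 0.1106]
tool_rot: [2.185, 2.214, -0.034]
contact_force: [-0.4, 0.3, 1.7]
opening: 0.0108
```

```bash
python3 look.py 15
```

```text
t 18.65 0.010833537484099948 [ 0.51401816 -0.27203834  0.11064799] z [ 0.00649334 -0.03750332 -0.99927541] [-0.03758496  0.00600277] handle -89.24489059884068 F [-0.40301414  0.28812962  1.7354872 ] [0.16531758 0.24974102 0.76842809] -0.6055732645991929
```

View pics/s15c.png

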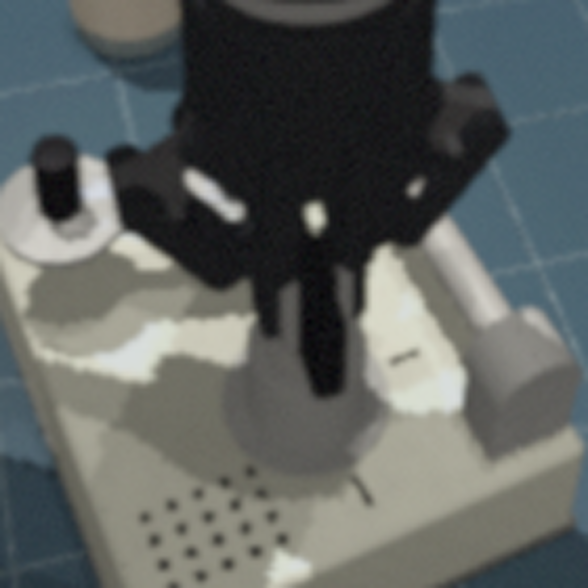

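Emit:
{"op": "step_arm", "data": {"moves": [[0,0,0,-0.0005,-3],[0,0,0,0,-1]]}}

```text
t: 18.95
tool_pos: [0.5139, -0.272, 0.1106]
tool_rot: [2.252, 2.147, -0.038]
contact_force: [-1.0, 1.0, 0.6]
opening: 0.0109
```

```bash
python3 look.py 16
```

```text
t 18.95 0.010932850358945406 [ 0.51393347 -0.27195638  0.11061485] z [ 0.00283807 -0.03846597 -0.99925588] [-0.03828628  0.00467394] handle -92.73530956906257 F [-1.03468906  1.02125941  0.58411681] [0.17921445 0.32363757 1.04348882] -0.5423309966742839
```

Emit:
{"op": "step_arm", "data": {"moves": [[0.4,0,0,0,0],[0.4,0,0,0,0],[0.4,0,0,0,0],[0.4,0,0,0,0]]}}

```text
t: 19.5
tool_pos: [0.5146, -0.2724, 0.1105]
tool_rot: [2.253, 2.143, -0.035]
contact_force: [1.3, 0.9, 0.0]
opening: 0.0342
```

Emit:
{"op": "step_arm", "data": {"moves": [[0.4,0,0,0.02,0],[0.4,0,0,0.04,0],[0.4,0,0,0.05,0],[0.4,-0.04,0.02,0.02,0],[0.4,-0.05,0.04,0,0],[0.4,-0.05,0.05,0,0],[0.4,0,0.05,0,0],[0.4,0,0.05,0,0],[0.4,0,0,0,0]]}}

```text
t: 20.62
tool_pos: [0.377, -0.064, 0.2591]
tool_rot: [2.242, 2.126, -0.023]
contact_force: [-0.3, -0.1, -0.4]
opening: 0.034
```

```bash
python3 - <<'E'
from h import *
import cv2
o=ctrl.get_obs();print(o['t'],o['tool_pos'],o['opening'],o['contact_force'])
p=ctrl.get_image('side');save(p,'s20');cv2.imwrite('pics/s20c.png',cv2.resize(cv2.imread('pics/s20.png')[220:370,180:340],None,fx=4,fy=4,interpolation=cv2.INTER_CUBIC))
p=ctrl.get_image('top');save(p,'t20');cv2.imwrite('pics/t20c.png',cv2.resize(cv2.imread('pics/t20.png')[150:290,300:450],None,fx=4.2857,fy=4.2857,interpolation=cv2.INTER_CUBIC))
E
```

```text
20.625 [ 0.37702397 -0.06396541  0.25909678] 0.03402485716540725 [-0.26078832 -0.1107981  -0.36039688]
```

View pics/s20c.png

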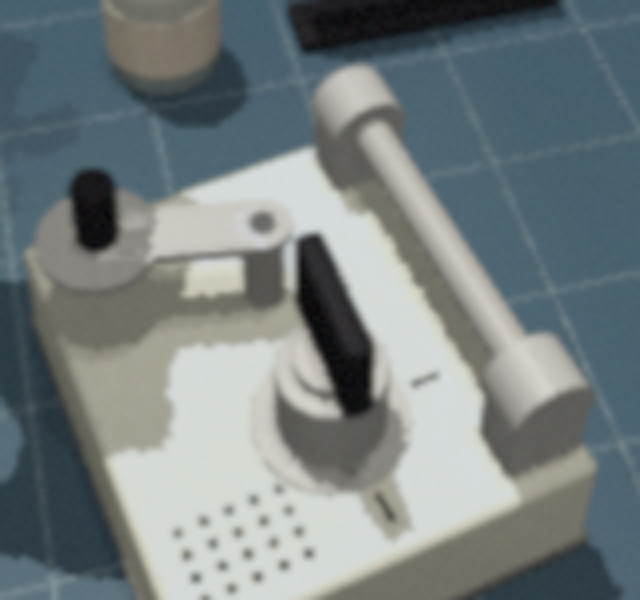

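View pics/t20c.png

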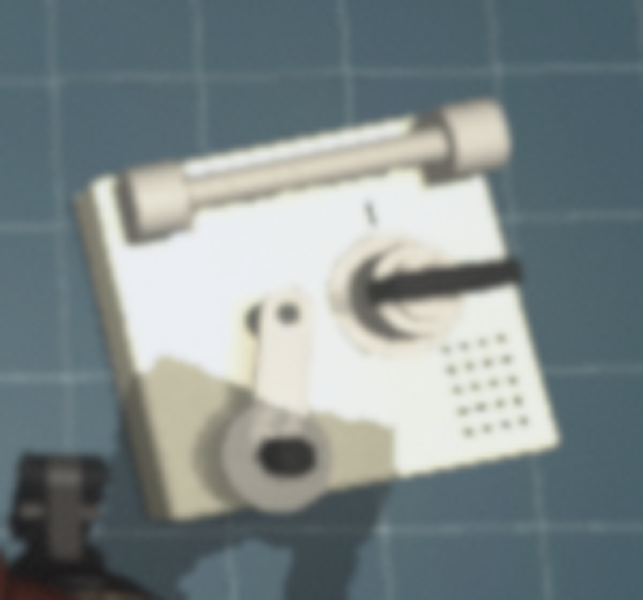

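View pics/t20.png

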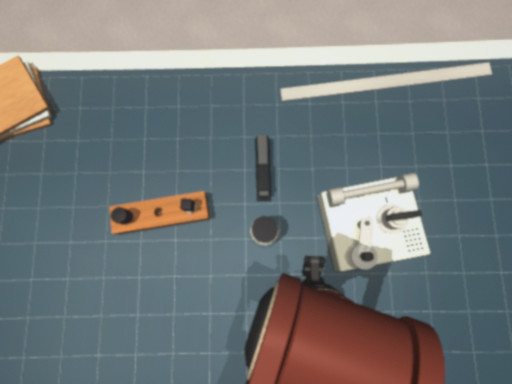

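```bash
python3 - <<'E'
from h import *
import cv2
T=ctrl.get_image('top');S=ctrl.get_image('side')
tc=lambda u,v:(300+u/4.2857,150+v/4.2857)
s4=lambda u,v:(180+u/4,220+v/4)
a=lambda d:np.degrees(np.arctan2(d[1],d[0]))
k=atz(T,[tc(515,269),tc(385,286)],.143);print('top handle',k,a(k[0]-k[1]))
k=atz(S,[s4(311,240),s4(359,350)],.143);print('side handle',k,np.linalg.norm(k[1]-k[0]),a(k[1]-k[0]),k.mean(0))
for z in (.133,.143,.153):
    k=atz(S,[s4(311,240),s4(359,350)],z);print(z,np.linalg.norm(k[1]-k[0]),k.mean(0))
p=lambda P,u,z:atz(P,[u],z)[0]
v=p(T,tc(287,452),.137)-p(T,tc(288,313),.106);print('cover top',np.hypot(*v[:2]),a(v))
v=p(S,s4(94,180),.137)-p(S,s4(263,222),.106);print('cover side',np.hypot(*v[:2]),a(v))
cv2.imwrite('pics/s20d.png',cv2.resize(cv2.imread('pics/s20.png')[270:345,235:295],None,fx=8,fy=8,interpolation=cv2.INTER_CUBIC))
E
```

```text
top handle [[ 0.51619277 -0.29452043  0.143     ]
 [ 0.50962666 -0.23835357  0.143     ]] -83.33218592463467
side handle [[ 0.51160118 -0.24903198  0.143     ]
 [ 0.51585052 -0.29757174  0.143     ]] 0.04872540657355468 -84.99688083336667 [ 0.51372585 -0.27330186  0.143     ]
0.133 0.04979295484202787 [ 0.51574203 -0.26641771  0.133     ]
0.143 0.04872540657355468 [ 0.51372585 -0.27330186  0.143     ]
0.153 0.04765785830508143 [ 0.51170966 -0.28018601  0.153     ]
cover top 0.06414423063031235 167.62372203256092
cover side 0.06412318553159636 169.3891554519378
```

View pics/s20d.png

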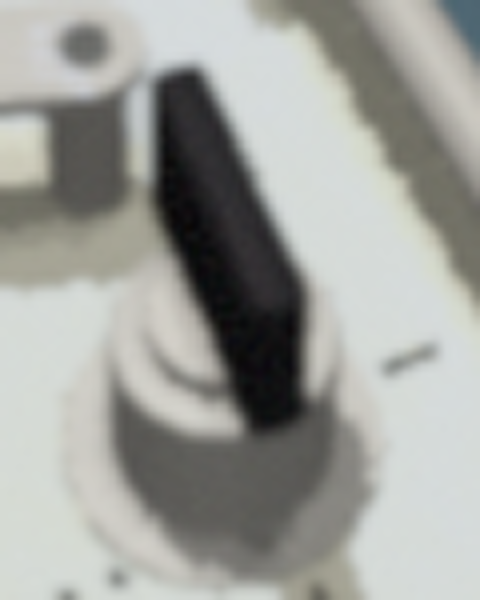

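```bash
python3 -c "
from station import ctrl
print(ctrl.finish_job(), ctrl.get_obs()['t'])"
```

```text
the job is handed in; nothing more can be done
the job is handed in; nothing more can be done
```

The job is handed in, finished at about 21 s of the 58 s. The cover is swung aside to its stop, and the flat-handled key is home in the cylinder, turned clockwise to its stop and let go of.

- **Cover:** it met its stop at about 21 N. In the last pictures it stands at about 1.95 rad, against the nominal 1.9 rad, which is within my measuring error.
- **Key insertion:** it slid in without resistance and stopped at the height expected for home, with about 9 N upward. The pictures show the collar on the cylinder's face.
- **Key turn:** the wrist torque rose from friction level (0.09 N m) to 1.04 N m, which I took as the stop. The handle now lies at about -83 to -85° in the world frame. The stop should put the slot at about -76°, and the key's play allows about 7° beyond that.
- **Other things:** the last pictures show the other two keys, the jar and the stapler where they were. The gripper was clear of everything, with no contact force above noise.

**Disagreements:**
- **Slot position:** one early wrist picture, taken while the arm was still settling, put the slot about 10 mm away from where the other views had it. I did not use it.
- **Camera agreement:** the top and wrist cameras differed by about 2 to 4 mm. I trusted the wrist camera for the grasp and the insertion.
- **Tool tilt:** the tool had picked up about 2° of tilt from contact. It caused no trouble.

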